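# Flip up the bench stop and butt the clay cast against it

### The job

Get the terracotta cast ready for carving: with the gripper, push the sprung leaf of the bench stop over until it snaps upright and stays there by itself. Then bring the cast up to the standing leaf, end first and square to it and centred on it, press it home gently but firmly for a moment, and leave it flat on the bench touching the leaf. Do not strain the leaf, chip the cast, push the leaf over with the cast, or disturb the other things on the bench.

Things in the scene. Friction and masses are not known exactly. Their poses are not given: they have to be found in the camera images.
- stop: Bench stop, bolted to the bench: dark steel foot, grey carrier (146 mm wide, 46 mm high with its spring strut) clamped on it, plain aluminium leaf hinged to the carrier's front. Origin on the bench below the nominal hinge. x points from the cast's side to the back of the stop: push leaf and cast along +x. y is along the hinge, z up. Keep the robot's force on the stop below 25 N.
- stop_hinge (a point): Nominal middle of the leaf's hinge axis, 18 mm above the bench, fixed to the foot. The true axis is parallel but up to 8 mm before or behind it along the stop's x: the carrier was clamped by hand. That offset is not measured (find it by touch) and does not change in use. The upright leaf's flat front face is 4 mm before the true axis, 13 to 97 mm above the bench.
- stop_push (a point): Point 85 mm before the nominal hinge, 60 mm above the bench: a little before and below the end bar of the folded leaf (bar axis 55 mm before the true hinge, 83 mm high). Push the bar from here along the stop's +x with a finger, rising with it on its arc: held level, rubbing makes it harder. About 8 N at first, none at dead centre (bar 28 mm before the hinge, 98 mm high); then it snaps away.
- leaf (a joint): Leaf angle (rad): 0 folded on its lower stop, sloping up at 50 degrees towards the cast's side (-x); about 0.36 dead centre; 0.70 upright on the other stop. A spring drives it from dead centre to either stop. The leaf is a plate 108 mm wide, 8 mm thick, hinge in its mid-plane, ending in a round bar of 6 mm radius, axis 85 mm from the hinge (103 mm high when upright).
- cast: Loose terracotta cast: a block 140 mm long (x), 62 mm wide (y), 38 mm high, two rosettes 8 mm high on top, 45 mm either side of the middle; 0.28 to 0.52 kg. Origin at the centre of its underside. Starts on the bench on the stop's -x side, 0.15 to 0.21 m short of home. Either end may meet the leaf. Above 15 N against the stop it chips; 6 to 11 N for half a second is a firm press.
- cast_center (a point): Middle of the cast, 19 mm above its underside. Butted home it is 74 mm before the true hinge axis and level with the leaf's middle.
- bowl: Bystander: grey mixing bowl, 120 mm wide, 60 mm high; origin at the centre of its underside. Leave alone.
- scraper: Bystander: plasterer's scraper lying flat, wooden handle and steel blade, 175 mm long in all. Leave alone.
- rosette: Bystander: round plaster rosette, 70 mm wide, 26 mm high; origin at the centre of its underside. Leave alone.

How it is judged:
By the outcome, as a careful person would: the job done as asked, in the order asked, and still so for the second after the job is handed in, with the robot touching nothing.
It also fails if it takes over 72 s, if anything falls off the work surface, if the arm or the gripper's body presses on something with over 40 N, if the wrist force passes 120 N, or if a joint passes its speed limit or range.

### The arm

A 7-joint arm with a two-finger parallel gripper is mounted at the origin on the work surface. World frame = base frame: x ahead of the robot, y to its left, z up, the work surface at z = 0. Lengths are in m, angles in rad, forces in N, time in s.
With the tool pointing down it reaches from about 0.4 to 0.875 m from the base axis. Payload 19.3 kg.
Tool frame: the origin (TCP) lies midway between the tips of the shut fingers; the grasp point (between the pads) lies behind it (arm.grip_depth is the z of the grasp point in the tool frame, in m); z points along the fingers, y is the direction in which the jaws open and shut (so a half turn about z gives the same grasp; the last joint's range is limited). The gripper opens to 85 mm and grips with 20 to 120 N. Pads are 22 mm wide; open, the fingers measure 114 mm over their backs; the gripper's body (76 mm by 85 mm) begins 54 mm behind the grasp point. The pads swing forward as they close: fully open they stand 13 mm farther back than shut.
Start: joints at [1.034, 0.521, -0.036, 1.599, 0.021, 1.021, -0.113], TCP at [0.281, -0.558, 0.231] pointing down, gripper open.
Joint ranges: [-2.91, 2.91], [-0.3, 2.13], [-1.5, 1.42], [0.17, 2.43], [-1.26, 4.41], [0.16, 1.93], [-2.52, 2.52]. Speed limits (rad/s): [1.89, 1.89, 2.39, 2.39, 3.01, 3.01, 3.01].

### API

Orientations are given as a unit quaternion [x, y, z, w].
In Python, from rig import arm gives the robot as it stands.
- The arm moves only by the tool step_arm, never from a script. Its argument "rows" is text: rows parted by semicolons, each of 4 numbers parted by spaces: the shift along the tool's x, y, z each as a share of 0.12 m, from -1 to 1, then the turn about the tool's z as a share of pi/2 rad, from -1 to 1. In form: tx ty tz twist; .... A call has 1 to 10 rows; each row shifts and turns the commanded pose from where the row before left it, along the tool's axes as they then stand; what a row does not reach is not made up. A row lasts 1/8 s, in which the tool goes at most 62.5 mm and 10.7 degrees, less where a joint would pass 70% of its speed; a pose out of reach is approached as far as the arm can. A call with a number of a shift or a turn outside -1 to 1 is refused whole. A call with a gripper value outside its range is refused whole. "fingers" is the gripper command: -1 is shut, 1 is fully open, values between are in proportion, set as the call begins (left out, the last holds). The fingers move at their own pace and stop on an object; "newtons" is the grip in N (left out, the last holds). Time passes only in rows, so rows that do not move let the fingers close. It gives the time, the measured TCP pose, the force and the opening at its end, in the units of the state.
- arm.read_state(): the state, without advancing time (a new reading comes with each control period).
- arm.capture(name): name is "scene" or "top" or "wrist"; returns the picture (480x640x3 uint8, red, green, blue); there is no depth.
- arm.camera_info(name): a dict with "camera_matrix" (3x3 intrinsics, pixels), "world_from_camera" (4x4, takes a point from camera to world coordinates). Camera axes: x right, y down, z forward; pixel columns grow to the right and rows downward; lengths in m; the calibration is good to about 2 mm. The wrist camera is an equidistant fisheye: a pixel r from the principal point sees the ray r / f radians off the axis. A picture is of the moment at which its call begins: read the wrist's pose just before it. camera_info takes no time and is no camera call; for the wrist camera it gives the pose at the moment of the call.
- arm.hand_in(): hands the job in, once; it reports no verdict.
The state is a dict: "t": time; "joints": joint angles; "joint_velocities": joint speeds; "joint_torque": joint torques, N m; "ee_pos": TCP position; "tcp_rot": TCP orientation; "force": force on the tool from outside, world axes, zero at the start; "moment": the same for the moment, N m; "width": finger opening in m.
Only numpy, scipy, OpenCV 4.12 (cv2) and the standard library are available. Lean on these libraries where they do the work, as an engineer would, in place of code of your own. Each camera call takes 0.05 s, during which the arm holds its last target.

## Working session

There is one attempt and no reset: what is moved stays moved. The work goes in short steps, Python scripts to look and compute and a tool call to move; the robot and the scene stay as the last step left them, time stands still between calls to the robot, and variables do not carry over. Pictures are saved under pics/ and viewed, and the job is handed in when it is done.

Besides the shell and the picture viewer there is one more tool, called after "Emit:" in YAML: its name, and indented under it one key for each argument. step_arm: Moves the arm, as the interface text tells. Shift numbers are shares of 0.12 m and turn numbers shares of pi/2 rad, none past 1 either way. Its arguments: {"type":"object","properties":{"rows":{"type":"string"},"fingers":{"type":"number"},"newtons":{"type":"number"}},"required":["rows"]}

```bash
ls; mkdir -p pics; python3 - <<'E'
from rig import arm
import cv2, numpy as np
np.set_printoptions(precision=4,suppress=True)
s=arm.read_state()
print(s['t'],s['ee_pos'],s['tcp_rot'],s['force'],s['width'],arm.grip_depth)
for n in ['scene','top']:
    i=arm.camera_info(n); print(n,np.array(i['camera_matrix']),np.array(i['world_from_camera']))
    cv2.imwrite(f'pics/{n}0.png',arm.capture(n)[:,:,::-1])
E
```

```text
pics
0.0 [ 0.2811 -0.5578  0.2307] [ 0.9729  0.2313 -0.0002 -0.0006] [0.472  0.2442 0.2826] 0.08578339523708678 -0.0187
scene [[584.6076   0.     314.493 ]
 [  0.     584.6076 238.0886]
 [  0.       0.       1.    ]] [[-0.226   0.5666 -0.7924  1.4337]
 [ 0.974   0.1164 -0.1945  0.3053]
 [-0.018  -0.8158 -0.5781  0.6858]
 [ 0.      0.      0.      1.    ]]
top [[526.8745   0.     314.5642]
 [  0.     526.8745 243.0955]
 [  0.       0.       1.    ]] [[-0.0004 -0.9877  0.1567  0.3782]
 [-1.      0.0011  0.0041  0.0976]
 [-0.0043 -0.1566 -0.9876  1.2159]
 [ 0.      0.      0.      1.    ]]
```

View pics/scene0.png

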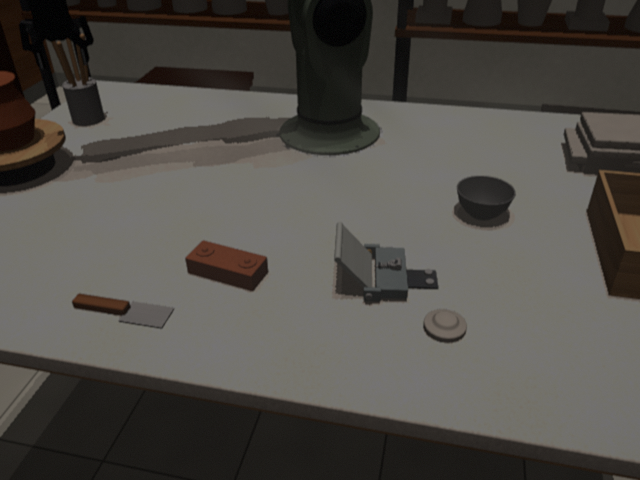

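View pics/top0.png

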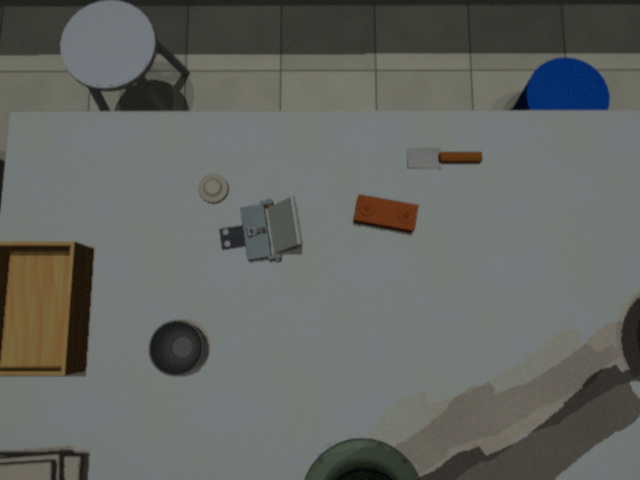

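The scene view shows the stop near (375,270), with its leaf folded towards the cast, and the cast near (227,265). In the top view the stop is at (262,230) and the cast at (386,213). Next I'll crop and enlarge these.

```bash
cat > h.py <<'E'
import numpy as np, cv2
from rig import arm
np.set_printoptions(precision=4,suppress=True)
def ray(n,u,v):
    i=arm.camera_info(n);K=np.array(i['camera_matrix']);T=np.array(i['world_from_camera'])
    return T[:3,3],T[:3,:3]@np.linalg.solve(K,[u,v,1.])
def onz(n,u,v,z):
    o,d=ray(n,u,v); return o+d*(z-o[2])/d[2]
def tri(u1,v1,u2,v2):
    o1,d1=ray('top',u1,v1);o2,d2=ray('scene',u2,v2)
    A=np.c_[d1,-d2];s=np.linalg.lstsq(A,o2-o1,rcond=None)[0]
    p,q=o1+s[0]*d1,o2+s[1]*d2
    return (p+q)/2,np.linalg.norm(p-q)
E
python3 - <<'E'
import cv2
t=cv2.imread('pics/top0.png');s=cv2.imread('pics/scene0.png')
def c(im,x,y,w,h,k,n):
    o=cv2.resize(im[y:y+h,x:x+w],None,fx=k,fy=k,interpolation=cv2.INTER_CUBIC); cv2.imwrite(n,cv2.convertScaleAbs(o,alpha=1.5))
c(t,210,180,110,100,6,'pics/t_stop.png')
c(s,320,215,130,100,6,'pics/s_stop.png')
# cast mask
for n,im,roi in(('top',t,(340,180,100,70)),('scene',s,(170,230,110,70))):
    x,y,w,h=roi; hsv=cv2.cvtColor(im[y:y+h,x:x+w],cv2.COLOR_BGR2HSV)
    m=cv2.inRange(hsv,(0,120,40),(18,255,255))
    cs,_=cv2.findContours(m,cv2.RETR_EXTERNAL,cv2.CHAIN_APPROX_NONE);k=max(cs,key=cv2.contourArea)+[x,y]
    print(n,cv2.contourArea(k),cv2.minAreaRect(k),cv2.approxPolyDP(k,3,True).reshape(-1,2).tolist())
c(t,345,185,80,60,8,'pics/t_cast.png')
E
```

```text
top 1505.5 ((385.62933349609375, 212.80172729492188), (60.59931182861328, 26.548616409301758), 10.491477012634277) [[359, 195], [354, 220], [413, 229], [416, 205]]
scene 1435.0 ((225.51043701171875, 258.4595947265625), (76.73397827148438, 23.03521728515625), 14.500167846679688) [[186, 258], [248, 276], [265, 259], [204, 241]]
```

View pics/t_stop.png

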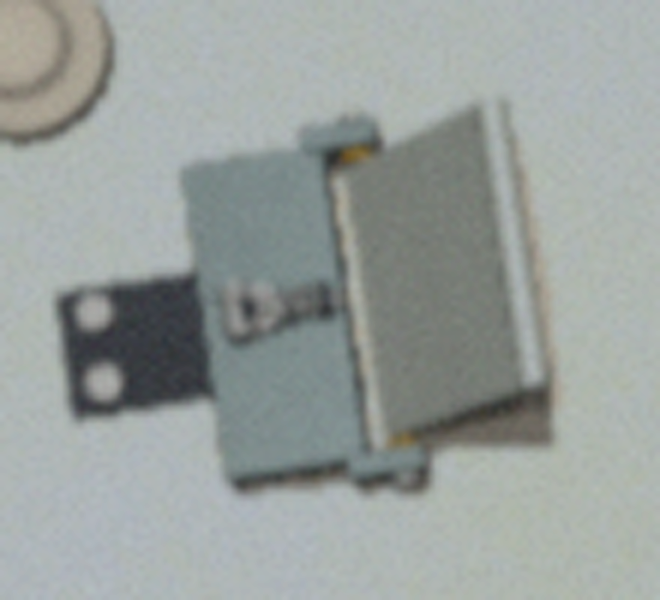

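View pics/s_stop.png

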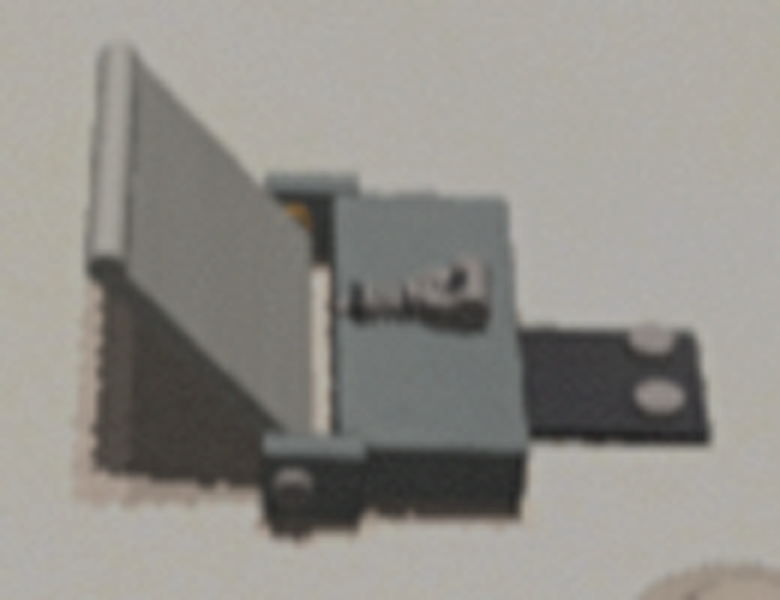

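View pics/t_cast.png

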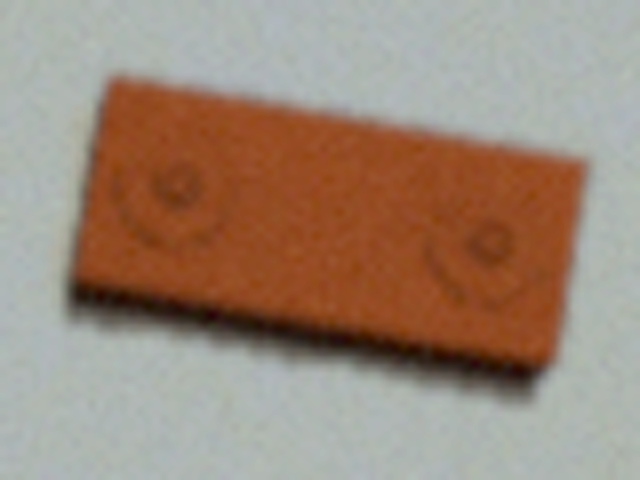

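```bash
python3 - <<'E'
from h import *
T=lambda x,y:(210+(x+.5)/6-.5,180+(y+.5)/6-.5)
S=lambda x,y:(320+(x+.5)/6-.5,215+(y+.5)/6-.5)
P={'bar+':((495,103),(118,48)),'bar-':((535,387),(105,265)),
'backtop_A':((183,165),(527,448)),'backtop_B':((232,475),(508,200)),'bolt1':((95,312),(660,396)),'bolt2':((103,382),(652,338)),
'leafbaseA':((335,170),(313,437)),'leafbaseB':((380,447),(318,265))}
P['bar+']=((495,103),(105,265));P['bar-']=((535,387),(118,48))
for k,(a,b) in P.items():
    p,e=tri(*T(*a),*S(*b)); print(k,p,e)
a,b=onz('top',*T(495,103),.087),onz('top',*T(535,387),.087); print('bar z.087',a,b,(a+b)/2,np.linalg.norm(a-b),np.degrees(np.arctan2(*(b-a)[[1,0]])))
c=[(115,78),(585,158),(553,360),(80,283)]
q=np.array([onz('top',345+(x+.5)/8-.5,185+(y+.5)/8-.5,.038) for x,y in c]);print(q,q.mean(0),[np.linalg.norm(q[i]-q[i-1]) for i in range(4)])
d=q[0]+q[3]-q[1]-q[2];print('cast axis deg',np.degrees(np.arctan2(d[1],d[0])))
E
```

```text
bar+ [0.6609 0.153  0.0845] 0.0023450345451079104
bar- [0.5551 0.1369 0.0866] 0.0005617517709681131
backtop_A [0.6505 0.275  0.0296] 0.0013795015178181562
backtop_B [0.5304 0.2555 0.0284] 0.0045501115335242264
bolt1 [0.5965 0.3106 0.0113] 0.0014711506625256468
bolt2 [0.569  0.3065 0.0114] 0.0009732580259869996
leafbaseA [0.6502 0.2153 0.0232] 0.0023726673017422707
leafbaseB [0.5445 0.1999 0.0047] 0.0012796947679428491
bar z.087 [0.6605 0.1517 0.087 ] [0.5551 0.1366 0.087 ] [0.6078 0.1442 0.087 ] 0.10652267796315572 -171.83861386283837
[[ 0.6783  0.0006  0.038 ]
 [ 0.6546 -0.1335  0.038 ]
 [ 0.5959 -0.1226  0.038 ]
 [ 0.6183  0.0113  0.038 ]] [ 0.6368 -0.0611  0.038 ] [np.float64(0.06094763321557606), np.float64(0.13615292906010612), np.float64(0.05973197474847343), np.float64(0.13582292096701737)]
cast axis deg 80.22425246705775
```

```bash
cat >> h.py <<'E'
from scipy.spatial.transform import Rotation as R
YAW=98.4
xs=np.array([np.cos(np.radians(YAW)),np.sin(np.radians(YAW)),0]);ys=np.array([-xs[1],xs[0],0])
H=np.array([0.5998,0.1992,0])   # true hinge estimate (vision)
def st(x,y,z): return H+x*xs+y*ys+np.array([0,0,z])
def tost(p): d=np.array(p)-H; return np.array([d@xs,d@ys,d[2]])
def yaw(q): m=R.from_quat(q).as_matrix(); return np.degrees(np.arctan2(m[1,0],m[0,0]))
def plan(target,yawt,n,start=None,y0=None):
    s=arm.read_state(); p=np.array(s['ee_pos']) if start is None else start; y=yaw(s['tcp_rot']) if y0 is None else y0
    dy=(yawt-y+180)%360-180
    rows=[]
    for i in range(n):
        a=np.radians(y+dy*i/n); X=np.array([np.cos(a),np.sin(a),0]);Y=np.array([np.sin(a),-np.cos(a),0])
        d=(np.array(target)-p)/n
        rows.append([d@X/.12,d@Y/.12,-d[2]/.12,-dy/n/90])
    return '; '.join(' '.join(f'{v:.3f}' for v in r) for r in rows)
def rep():
    s=arm.read_state();print('t',s['t'],'tcp',s['ee_pos'],'stop',tost(s['ee_pos']),'yaw',yaw(s['tcp_rot']),'F',s['force'],'Fx,Fy',np.array(s['force'])@xs,np.array(s['force'])@ys,'w',s['width'],'j',s['joints'])
E
python3 -c "
from h import *
rep()
t=st(-.105,0,.20);print(t);print(plan(t,YAW,18))"
```

```text
t 0.1 tcp [ 0.2811 -0.5579  0.2308] stop [-0.7024  0.4259  0.2308] yaw 26.746360857747977 F [-0.5378  0.5992 -0.3879] Fx,Fy 0.6713462626776253 0.44450656661683313 w 0.08542245391350194 j [ 1.0338  0.5219 -0.0363  1.5999  0.0212  1.0211 -0.1128]
[0.6151 0.0953 0.2   ]
0.274 -0.200 0.014 -0.044; 0.287 -0.181 0.014 -0.044; 0.299 -0.161 0.014 -0.044; 0.310 -0.139 0.014 -0.044; 0.319 -0.118 0.014 -0.044; 0.326 -0.095 0.014 -0.044; 0.332 -0.072 0.014 -0.044; 0.336 -0.049 0.014 -0.044; 0.339 -0.026 0.014 -0.044; 0.340 -0.002 0.014 -0.044; 0.339 0.022 0.014 -0.044; 0.337 0.045 0.014 -0.044; 0.333 0.068 0.014 -0.044; 0.327 0.091 0.014 -0.044; 0.320 0.114 0.014 -0.044; 0.311 0.136 0.014 -0.044; 0.301 0.157 0.014 -0.044; 0.290 0.177 0.014 -0.044
```

Emit:
step_arm:
  rows: "0.27 -0.2 0.01 -0.044; 0.29 -0.18 0.01 -0.044; 0.3 -0.16 0.01 -0.044; 0.31 -0.14 0.01 -0.044; 0.32 -0.12 0.01 -0.044; 0.33 -0.1 0.01 -0.044; 0.33 -0.07 0.01 -0.044; 0.34 -0.05 0.01 -0.044; 0.34 -0.03 0.01 -0.044; 0.34 0 0.01 -0.044"
  fingers: -1
  newtons: 40

```text
t: 1.35
ee_pos: [0.4677, -0.193, 0.2192]
tcp_rot: [0.836, 0.548, -0.0, -0.0]
force: [0.5, -0.1, -0.6]
width: 0.0003
```

```bash
python3 -c "
from h import *
rep()
t=st(-.105,0,.18);print(t);print(plan(t,YAW,9))"
```

```text
t 1.35 tcp [ 0.4677 -0.193   0.2192] stop [-0.3686  0.188   0.2192] yaw 66.47173302579134 F [ 0.5201 -0.0774 -0.5764] Fx,Fy -0.15252122366467966 -0.5032050923998791 w 0.0003009526752782301 j [ 0.5211  0.3619 -0.3147  1.9102  0.1414  0.891  -0.2744]
[0.6151 0.0953 0.18  ]
0.299 0.019 0.036 -0.039; 0.298 0.037 0.036 -0.039; 0.295 0.055 0.036 -0.039; 0.291 0.074 0.036 -0.039; 0.286 0.091 0.036 -0.039; 0.279 0.109 0.036 -0.039; 0.272 0.126 0.036 -0.039; 0.264 0.143 0.036 -0.039; 0.254 0.159 0.036 -0.039
```

Emit:
step_arm:
  rows: "0.3 0.02 0.04 -0.039; 0.3 0.04 0.04 -0.039; 0.29 0.06 0.04 -0.039; 0.29 0.07 0.04 -0.039; 0.29 0.09 0.04 -0.039; 0.28 0.11 0.04 -0.039; 0.27 0.13 0.04 -0.039; 0.26 0.14 0.04 -0.039; 0.25 0.16 0.04 -0.039; 0 0 0 0"

```text
t: 2.6
ee_pos: [0.6172, 0.0951, 0.1752]
tcp_rot: [0.655, 0.756, 0.0, -0.001]
force: [-0.5, -0.9, -0.5]
width: 0.0004
```

```bash
python3 -c "
from h import *
rep()
t=st(-.105,0,.18);print(t);print(plan(t,YAW,1))
i=arm.camera_info('wrist');print(i)
cv2.imwrite('pics/w1.png',arm.capture('wrist')[:,:,::-1])
cv2.imwrite('pics/s1.png',arm.capture('scene')[:,:,::-1])
"
```

```text
t 2.6 tcp [0.6172 0.0951 0.1752] stop [-0.1055 -0.002   0.1752] yaw 98.15981006880995 F [-0.5212 -0.9415 -0.5154] Fx,Fy -0.8552177156650765 0.653149552784749 w 0.0003633510537926496 j [ 0.0585  0.6158 -0.4586  1.6368  0.3144  0.9638 -0.3657]
[0.6151 0.0953 0.18  ]
0.004 -0.017 -0.040 -0.003
{'camera_matrix': array([[371.6483,   0.    , 317.0856],
       [  0.    , 371.6483, 241.966 ],
       [  0.    ,   0.    ,   1.    ]]), 'world_from_camera': array([[ 0.99  ,  0.1362,  0.0369,  0.6073],
       [ 0.1411, -0.9537, -0.2655,  0.1627],
       [-0.001 ,  0.268 , -0.9634,  0.3173],
       [ 0.    ,  0.    ,  0.    ,  1.    ]])}
```

View pics/w1.png

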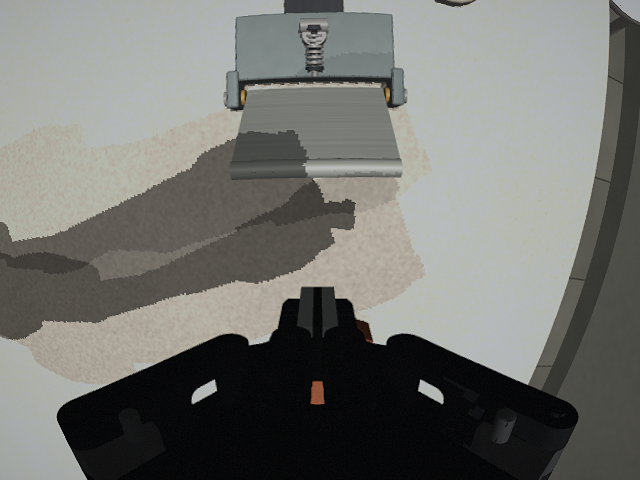

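View pics/s1.png

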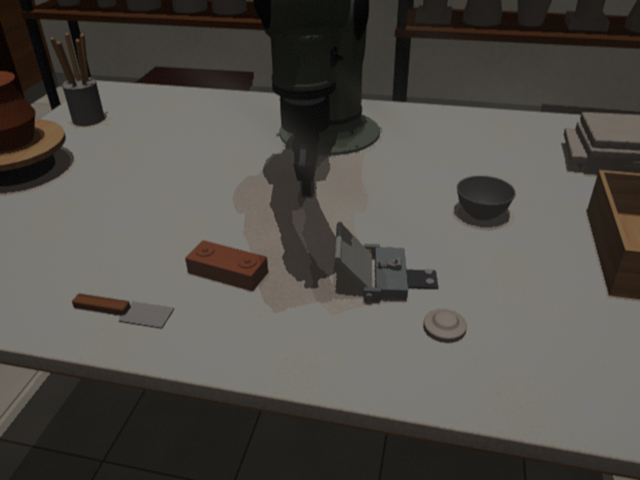

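The wrist view shows the folded leaf clearly, its bar running from (231,171) to (402,169), and the carrier top edge from (236,14) to (392,14). I'll use this as a second measurement.

```bash
cat >> h.py <<'E'
def wonz(info,u,v,z):
    K=info['camera_matrix'];T=info['world_from_camera']
    x,y=u-K[0,2],v-K[1,2];r=np.hypot(x,y);th=r/K[0,0]
    d=T[:3,:3]@np.array([np.sin(th)*x/r,np.sin(th)*y/r,np.cos(th)]);o=T[:3,3]
    return o+d*(z-o[2])/d[2]
E
python3 - <<'E'
from h import *
i=arm.camera_info('wrist')
im=cv2.imread('pics/w1.png');cv2.imwrite('pics/w1z.png',cv2.resize(im[0:200,210:420],None,fx=3.5,fy=3,interpolation=cv2.INTER_CUBIC))
for n,a,b,z in [('bar',(231,170),(402,168),.086),('back',(236,14),(392,13),.03),('ears',(225,88),(407,87),.03)]:
    p,q=wonz(i,*a,z),wonz(i,*b,z);d=q-p
    print(n,p,q,'len',np.linalg.norm(d),'ang',np.degrees(np.arctan2(d[1],d[0])),'mid stop',tost((p+q)/2))
E
```

```text
bar [0.5555 0.1349 0.086 ] [0.6623 0.151  0.086 ] len 0.10803101004085157 ang 8.541619771270746 mid stop [-0.057  -0.0008  0.086 ]
back [0.5297 0.255  0.03  ] [0.6505 0.2721 0.03  ] len 0.12201618214985203 ang 8.058442251222699 mid stop [0.0651 0.0002 0.03  ]
ears [0.5303 0.193  0.03  ] [0.6698 0.213  0.03  ] len 0.14094551043176037 ang 8.143542159903733 mid stop [ 0.0037 -0.0008  0.03  ]
```

View pics/w1z.png

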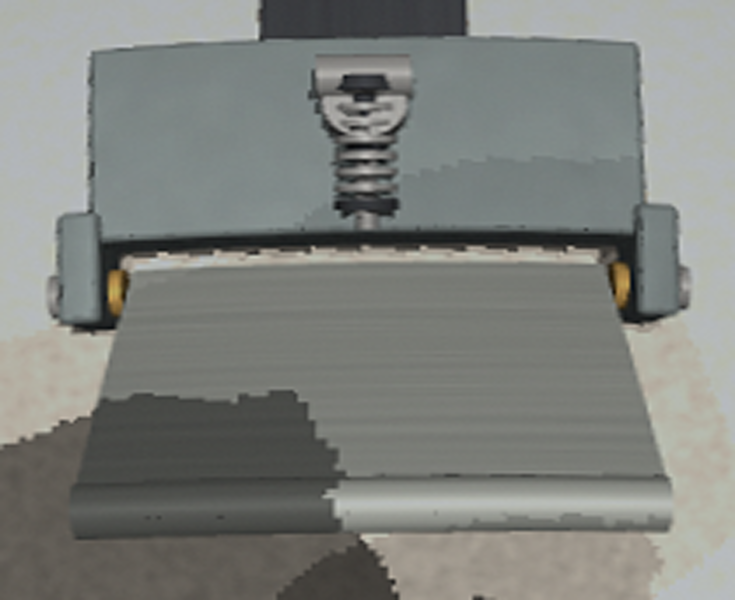

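Emit:
step_arm:
  rows: "0 -0.015 0.24 0; 0 0 0.24 0; 0 0 0.24 0; 0 0 0.24 0; 0.04 0 0 0; 0.04 0 0 0; 0 0 0 0"

```text
t: 3.58
ee_pos: [0.6146, 0.1021, 0.0623]
tcp_rot: [0.656, 0.754, 0.001, 0.001]
force: [-1.4, 0.3, -0.6]
width: -0.0003
```

```bash
python3 -c "
from h import *
rep()
cv2.imwrite('pics/w2.png',arm.capture('wrist')[:,:,::-1])
"
```

```text
t 3.575 tcp [0.6146 0.1021 0.0623] stop [-0.0982 -0.0005  0.0623] yaw 97.95635655235984 F [-1.3874  0.3367 -0.5572] Fx,Fy 0.535766789079149 1.3233381816212577 w -0.0003246412866378874 j [ 0.0065  0.7555 -0.3996  1.7102  0.3996  0.7556 -0.4506]
```

View pics/w2.png

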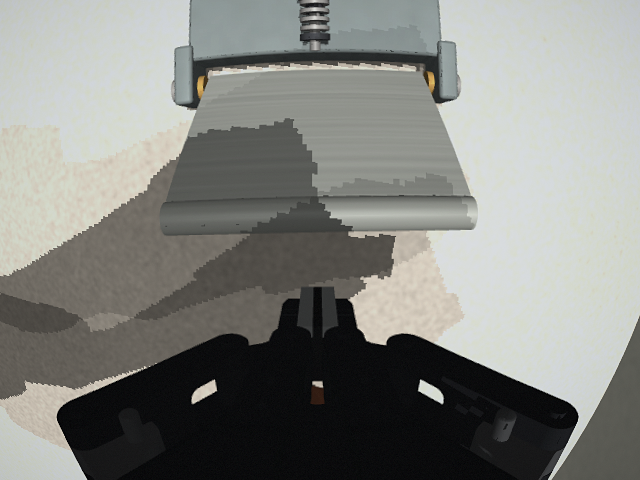

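Emit:
step_arm:
  rows: "0.03 0 0 0; 0.03 0 0 0; 0.03 0 0 0; 0.03 0 0 0; 0.03 0 0 0; 0.015 0 0 0; 0 0 0 0"

```text
t: 4.5
ee_pos: [0.6113, 0.1213, 0.0609]
tcp_rot: [0.656, 0.754, 0.0, -0.0]
force: [0.2, -0.7, 0.2]
width: -0.0004
```

```bash
python3 -c "
from h import *
rep()
"
```

```text
t 4.5 tcp [0.6113 0.1213 0.0609] stop [-0.0788 -0.      0.0609] yaw 97.94298439893304 F [ 0.2321 -0.7054  0.1991] Fx,Fy -0.7317409660391139 -0.1265987633950978 w -0.0003853549377174374 j [-0.026   0.7584 -0.3979  1.7084  0.3988  0.7559 -0.4811]
```

Emit:
step_arm:
  rows: "0.015 0 0 0; 0.015 0 0 0; 0.015 0 0 0; 0 0 0 0"

```text
t: 5.0
ee_pos: [0.6105, 0.1267, 0.0609]
tcp_rot: [0.656, 0.754, 0.0, -0.0]
force: [0.1, -0.9, -0.4]
width: 0.0004
```

```bash
python3 -c "
from h import *
rep()
"
```

```text
t 5.0 tcp [0.6105 0.1267 0.0609] stop [-0.0733 -0.      0.0609] yaw 97.94856715218124 F [ 0.1041 -0.9064 -0.3802] Fx,Fy -0.9118415519982986 0.02941073925074723 w 0.0003872073894656932 j [-0.035   0.7587 -0.3977  1.7075  0.3986  0.7564 -0.4893]
```

Emit:
step_arm:
  rows: "0.015 0 0 0; 0.015 0 0 0; 0 0 0 0"

```text
t: 5.38
ee_pos: [0.6102, 0.1288, 0.0609]
tcp_rot: [0.657, 0.754, -0.001, 0.001]
force: [1.0, -6.0, 1.3]
width: -0.0003
```

Emit:
step_arm:
  rows: "0.015 0 0 0; 0.01 0 0 0; 0 0 0 0"

```text
t: 5.75
ee_pos: [0.6102, 0.1296, 0.0612]
tcp_rot: [0.657, 0.754, -0.002, 0.001]
force: [-0.7, -16.5, 9.0]
width: 0.0001
```

Emit:
step_arm:
  rows: "0 0 -0.02 0; 0 0 -0.01 0"

```text
t: 6.0
ee_pos: [0.6097, 0.132, 0.0644]
tcp_rot: [0.657, 0.754, -0.001, 0.0]
force: [1.2, -4.1, -3.0]
width: -0.0001
```

```bash
python3 -c "
from h import *
rep()
"
```

```text
t 6.0 tcp [0.6097 0.132  0.0644] stop [-0.0679  0.      0.0644] yaw 97.88446594653746 F [ 1.1615 -4.0906 -2.9742] Fx,Fy -4.216353676810353 -0.5514517964054321 w -7.113387955613054e-05 j [-0.0437  0.7542 -0.3985  1.7051  0.3958  0.7636 -0.4971]
```

Emit:
step_arm:
  rows: "0.02 0 -0.016 0; 0.02 0 -0.014 0; 0.02 0 -0.014 0; 0.02 0 -0.013 0"

```text
t: 6.5
ee_pos: [0.6083, 0.1417, 0.0714]
tcp_rot: [0.657, 0.754, -0.001, 0.0]
force: [-0.9, -6.7, 3.3]
width: -0.0
```

```bash
python3 -c "
from h import *
rep()
"
```

```text
t 6.5 tcp [0.6083 0.1417 0.0714] stop [-0.0581  0.      0.0714] yaw 97.90558014494586 F [-0.9425 -6.6616  3.2756] Fx,Fy -6.452469270997922 1.9055667113135712 w -6.745070186015407e-07 j [-0.0569  0.7454 -0.4024  1.7004  0.3901  0.7769 -0.5075]
```

Emit:
step_arm:
  rows: "0.02 0 -0.013 0; 0.02 0 -0.011 0; 0.02 0 -0.01 0; 0.02 0 -0.009 0"

```text
t: 7.0
ee_pos: [0.607, 0.1524, 0.0766]
tcp_rot: [0.656, 0.754, 0.0, -0.0]
force: [0.4, -0.7, 0.9]
width: 0.0002
```

```bash
python3 -c "
from h import *
rep()
"
```

```text
t 7.0 tcp [0.607  0.1524 0.0766] stop [-0.0473 -0.0003  0.0766] yaw 97.9437667282177 F [ 0.4301 -0.738   0.8698] Fx,Fy -0.7928926046534303 -0.3176449786602594 w 0.0002156074434991013 j [-0.0711  0.7397 -0.406   1.6954  0.3852  0.7863 -0.5188]
```

```bash
python3 -c "
from h import *
cv2.imwrite('pics/w3.png',arm.capture('wrist')[:,:,::-1])
rep()
"
```

```text
t 7.05 tcp [0.607  0.1529 0.0767] stop [-0.0468 -0.0004  0.0767] yaw 97.9638121941507 F [ 0.1757 -0.729   0.7036] Fx,Fy -0.7468242936451838 -0.06731693418297098 w -1.829725367127184e-06 j [-0.0715  0.7396 -0.4063  1.6952  0.3851  0.7863 -0.519 ]
```

View pics/w3.png

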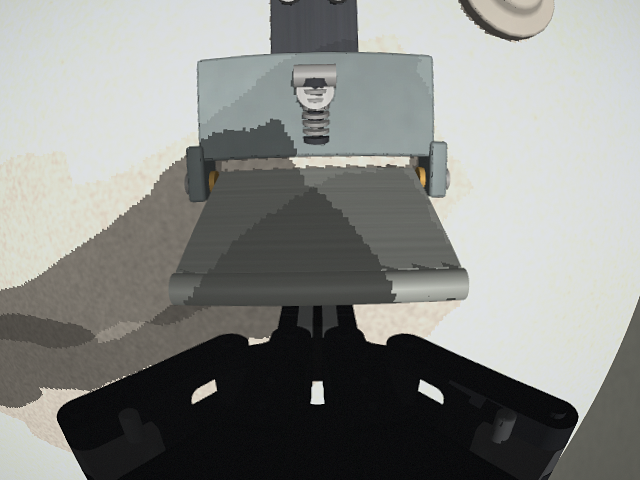

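The bar (row 288) is still against the fingers, so the leaf is near dead centre. I'll go on in small steps.

Emit:
step_arm:
  rows: "0.015 0 -0.006 0; 0.015 0 -0.006 0"

```text
t: 7.3
ee_pos: [0.6065, 0.1559, 0.0779]
tcp_rot: [0.656, 0.754, 0.0, -0.0]
force: [0.2, 0.1, -0.6]
width: 0.0007
```

```bash
python3 -c "
from h import *
cv2.imwrite('pics/w4.png',arm.capture('wrist')[:,:,::-1])
rep()
"
```

```text
t 7.35 tcp [0.6065 0.1563 0.078 ] stop [-0.0434 -0.0003  0.078 ] yaw 97.95497284806866 F [ 0.3443  0.6065 -0.1969] Fx,Fy 0.5497250055296579 -0.4292325847803711 w -2.0394959786463412e-05 j [-0.0766  0.7383 -0.4069  1.6937  0.3838  0.7893 -0.5234]
```

View pics/w4.png

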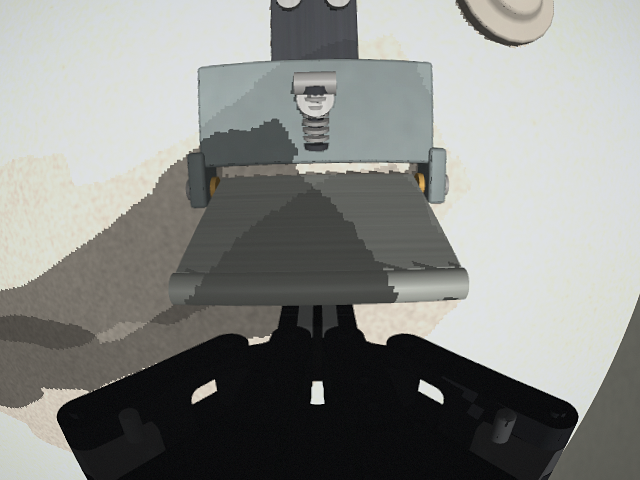

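Emit:
step_arm:
  rows: "0.012 0 -0.004 0; 0.012 0 -0.004 0; 0 0 0 0"

```text
t: 7.72
ee_pos: [0.6061, 0.1586, 0.079]
tcp_rot: [0.656, 0.754, 0.0, -0.0]
force: [0.2, -0.1, 0.6]
width: -0.0
```

```bash
python3 -c "
from h import *
cv2.imwrite('pics/w5.png',arm.capture('wrist')[:,:,::-1])
rep()
"
```

```text
t 7.775 tcp [0.6061 0.1585 0.0789] stop [-0.0412 -0.0003  0.0789] yaw 97.9358670360806 F [-0.0918 -0.1578  0.5793] Fx,Fy -0.14271540481127665 0.11386835597099347 w 2.8136190112850236e-05 j [-0.0805  0.7374 -0.4068  1.6925  0.3833  0.7915 -0.5269]
```

View pics/w5.png

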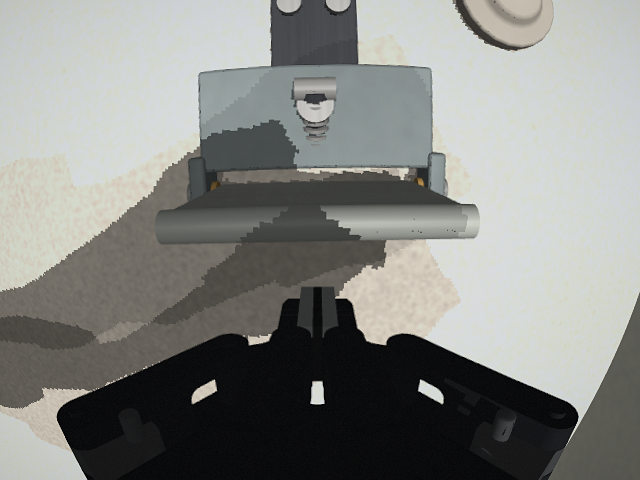

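The leaf has snapped over: the bar is now at row 225, clear of the fingers. I'll back off, rise and measure it.

Emit:
step_arm:
  rows: "-0.1 0 0 0; -0.2 0 0 0; -0.2 0 -0.1 0; -0.2 0 -0.3 0; 0 0 -0.3 0; 0 0 0 0; 0 0 0 0"
  fingers: 1

```text
t: 8.65
ee_pos: [0.6175, 0.0745, 0.1624]
tcp_rot: [0.657, 0.754, -0.0, -0.0]
force: [0.4, 0.5, -1.2]
width: 0.0849
```

```bash
python3 -c "
from h import *
rep();i=arm.camera_info('wrist');print(repr(i['world_from_camera']))
cv2.imwrite('pics/w6.png',arm.capture('wrist')[:,:,::-1])
cv2.imwrite('pics/s6.png',arm.capture('scene')[:,:,::-1])
"
```

```text
t 8.65 tcp [0.6175 0.0745 0.1624] stop [-0.1259  0.0007  0.1624] yaw 97.90737432767114 F [ 0.3923  0.5443 -1.2142] Fx,Fy 0.4811133764488424 -0.46761163455103255 w 0.08493673458909094 j [ 0.087   0.6265 -0.4527  1.6546  0.3243  0.9364 -0.3471]
array([[ 0.9906,  0.1318,  0.0363,  0.6078],
       [ 0.1367, -0.9538, -0.2674,  0.1424],
       [-0.0006,  0.2699, -0.9629,  0.3043],
       [ 0.    ,  0.    ,  0.    ,  1.    ]])
```

View pics/w6.png

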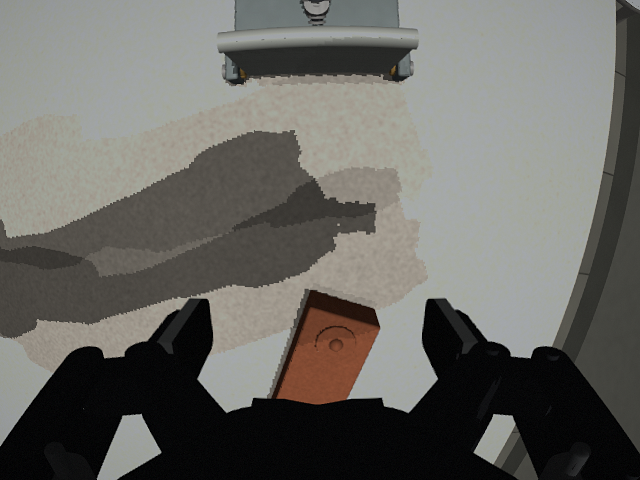

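View pics/s6.png

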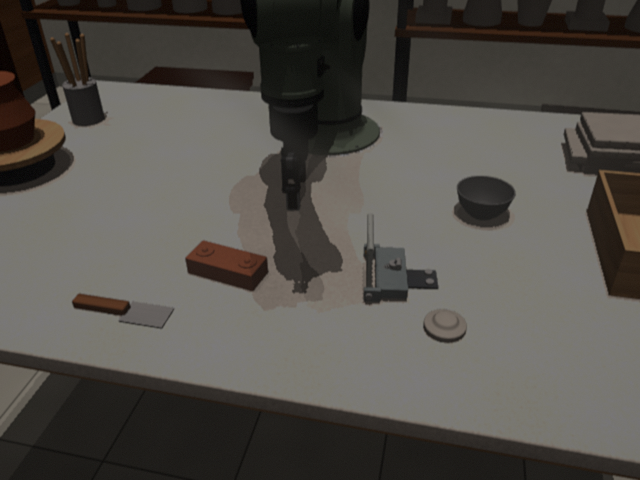

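The leaf stands upright. In the wrist view its bar runs from (219,42) to (417,38), and the cast's leading end is at (311,291)–(380,310).

```bash
python3 - <<'E'
from h import *
i=arm.camera_info('wrist');im=cv2.imread('pics/w6.png')
a,b=wonz(i,219,40,.107),wonz(i,417,38,.107);d=b-a
print('bar',a,b,np.linalg.norm(d),np.degrees(np.arctan2(d[1],d[0])),tost((a+b)/2))
# top-edge of bar fit: brightness
g=cv2.cvtColor(im,cv2.COLOR_BGR2GRAY)
crop=im[275:410,250:400];cv2.imwrite('pics/w6z.png',cv2.convertScaleAbs(cv2.resize(crop,None,fx=5,fy=4),alpha=1.3))
cv2.imwrite('pics/w6b.png',cv2.resize(im[0:100,200:440],None,fx=3.3,fy=5))
E
```

```text
bar [0.5475 0.1922 0.107 ] [0.6524 0.2079 0.107 ] 0.10607159365859568 8.547792602615619 [ 0.0008 -0.0003  0.107 ]
```

View pics/w6z.png

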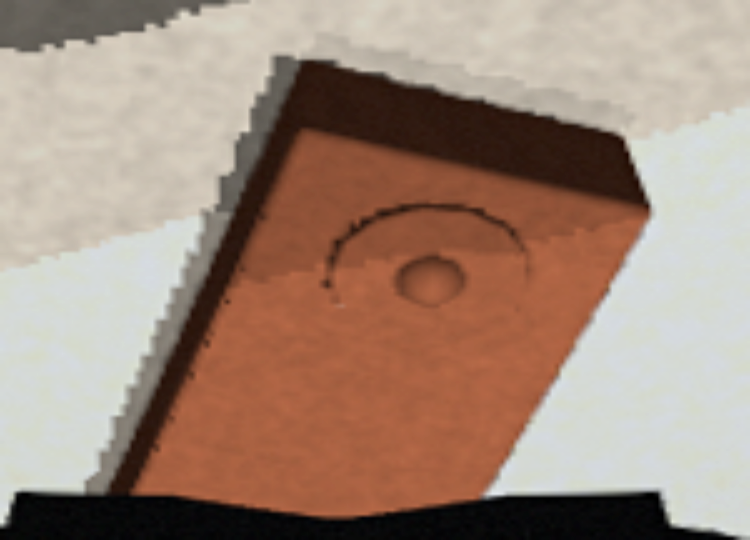

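View pics/w6b.png

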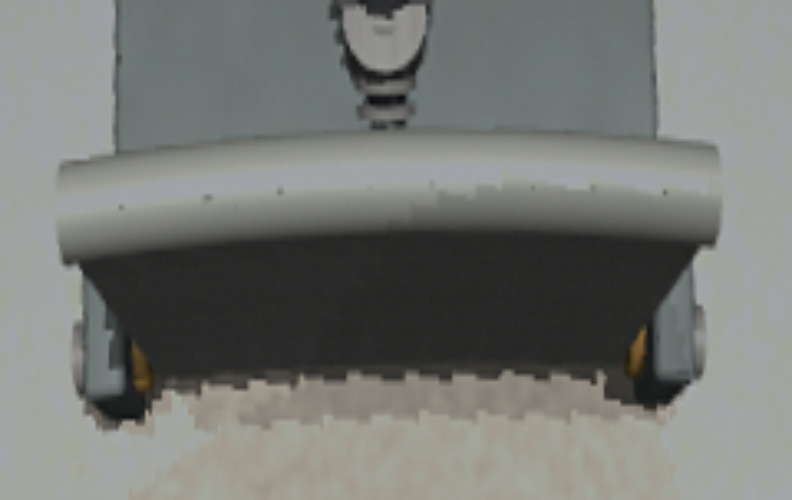

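```bash
sed -i 's/YAW=98.4/YAW=98.5/' h.py; python3 - <<'E'
from h import *
i=arm.camera_info('wrist')
A,B,C,D=[wonz(i,u,v,.038) for u,v in[(310.4,307),(380,327.5),(276,398.75),(347,398.75)]]
ang=lambda d:np.degrees(np.arctan2(d[1],d[0]))
print(A,B,np.linalg.norm(A-B),ang(A-B)+0,ang(A-C),ang(B-D))
y=np.radians((ang(A-C)+ang(B-D))/2);c=(A+B)/2-.07*np.array([np.cos(y),np.sin(y),0]);print('centre',c,np.degrees(y))
t=np.array([*( (c[:2]+[.6368,-.0611])/2),.11]);print(t);print(plan(t,80.3,5))
E
```

```text
[0.6196 0.0154 0.038 ] [0.6784 0.0041 0.038 ] 0.059903553228377864 169.12331342930042 79.17330603474744 79.8917100746504
centre [ 0.6362 -0.059   0.038 ] 79.53250805469892
[ 0.6365 -0.0601  0.11  ]
-0.227 0.001 0.086 0.039; -0.227 0.015 0.086 0.039; -0.225 0.029 0.086 0.039; -0.223 0.043 0.086 0.039; -0.220 0.056 0.086 0.039
```

```bash
python3 - <<'E'
from h import *
print(plan(np.array([.6344,-.0718,.11]),79.8,5))
E
```

```text
-0.246 -0.005 0.086 0.040; -0.246 0.010 0.086 0.040; -0.245 0.026 0.086 0.040; -0.243 0.041 0.086 0.040; -0.240 0.056 0.086 0.040
```

Emit:
step_arm:
  rows: "-0.246 -0.005 0.08 0.04; -0.246 0.01 0.08 0.04; -0.245 0.026 0.08 0.04; -0.243 0.04 0.08 0.04; -0.24 0.056 0.08 0.04; 0 0 0 0; 0 0 0 0"

```text
t: 9.62
ee_pos: [0.635, -0.0715, 0.1148]
tcp_rot: [0.767, 0.642, 0.0, -0.0]
force: [-0.2, 0.3, -0.0]
width: 0.0851
```

```bash
python3 -c "
from h import *
rep();print(plan(np.array([.6344,-.0718,.008]),79.8,4))
cv2.imwrite('pics/w7.png',arm.capture('wrist')[:,:,::-1])
cv2.imwrite('pics/s7.png',arm.capture('scene')[180:330,130:330,::-1].repeat(3,0).repeat(3,1))
"
```

```text
t 9.625 tcp [ 0.635  -0.0715  0.1148] stop [-0.273   0.0052  0.1148] yaw 79.90881769491212 F [-0.1851  0.3152 -0.0056] Fx,Fy 0.33913436064536934 0.136451091118303 w 0.08507399221249244 j [ 0.2483  0.6962 -0.3488  1.6419  0.2939  0.8555 -0.3958]
-0.001 -0.001 0.222 0.000; -0.001 -0.001 0.222 0.000; -0.001 -0.001 0.222 0.000; -0.001 -0.001 0.222 0.000
```

View pics/w7.png

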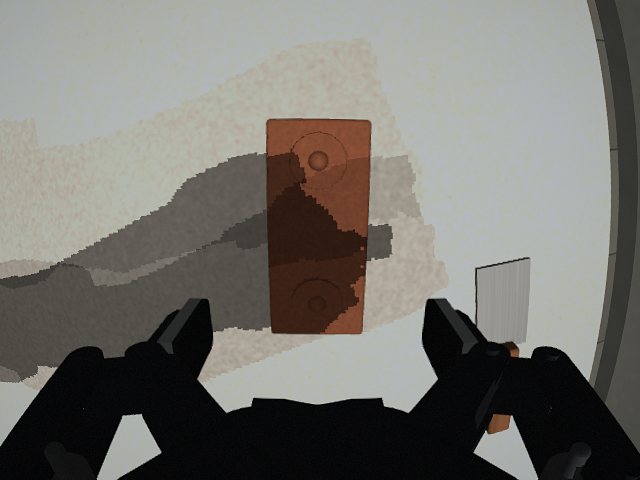

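View pics/s7.png

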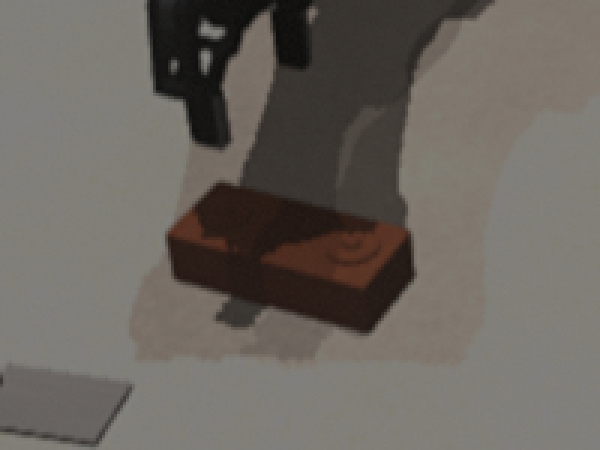

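```bash
python3 -c "
from h import *
s=arm.read_state();p=np.array(s['ee_pos']);a=np.radians(yaw(s['tcp_rot']));X=np.array([np.cos(a),np.sin(a),0]);Y=np.array([np.sin(a),-np.cos(a),0])
i=arm.camera_info('wrist')
for q in (onz('top',407,168,0),onz('top',440,168,0),wonz(i,476,270,0),wonz(i,477,345,0),wonz(i,267,120,.038),wonz(i,371,120,.038),wonz(i,272,333,.038),wonz(i,364,333,.038)): print(q,(q-p)@X,(q-p)@Y)
"
```

```text
[ 0.7524 -0.1182  0.    ] -0.026316339066933557 0.12379795055149663
[ 0.7523 -0.197   0.    ] -0.10388699480410957 0.13736175718706536
[ 0.7528 -0.1184  0.    ] -0.02640674665652778 0.12424462450110721
[ 0.7536 -0.1889  0.    ] -0.09574190021162872 0.13725805795400617
[0.6201 0.0142 0.038 ] 0.0810381477527001 -0.029574250301886273
[0.6798 0.0036 0.038 ] 0.08105600554920452 0.03111175344081502
[ 0.5948 -0.1212  0.038 ] -0.05663215653990025 -0.03091698085553507
[ 0.656  -0.1321  0.038 ] -0.05671409149814798 0.03120921697992627
```

The scraper is well clear: 124 mm sideways, against the fingers' 57 mm half-width. The cast lies square and centred, so I'll descend and grip.

Emit:
step_arm:
  rows: "0 0 0.24 0; 0 0 0.24 0; 0 0 0.2 0; 0 0 0.15 0; 0 0 0.06 0; 0 0 0 0"

```text
t: 10.48
ee_pos: [0.635, -0.0713, 0.0082]
tcp_rot: [0.766, 0.642, 0.0, -0.0]
force: [-0.4, 0.1, 1.1]
width: 0.085
```

Emit:
step_arm:
  rows: "0 0 0 0; 0 0 0 0; 0 0 0 0; 0 0 0 0; 0 0 0 0; 0 0 0 0"
  fingers: -1
  newtons: 30

```text
t: 11.22
ee_pos: [0.6354, -0.0716, 0.009]
tcp_rot: [0.766, 0.642, 0.0, 0.0]
force: [-0.2, -0.9, 7.3]
width: 0.0616
```

```bash
python3 -c "
from h import *
rep()
s=arm.read_state();print(plan(st(-.125,-.0005,s['ee_pos'][2]),YAW,10))
"
```

```text
t 11.225 tcp [ 0.6354 -0.0716  0.009 ] stop [-0.2731  0.0048  0.009 ] yaw 79.92257614393921 F [-0.1989 -0.9478  7.2983] Fx,Fy -0.9080189403051152 0.33676519533826693 w 0.061597848612296044 j [ 0.2148  0.8419 -0.2982  1.6771  0.3582  0.6755 -0.447 ]
0.118 -0.035 -0.000 -0.021; 0.119 -0.031 -0.000 -0.021; 0.120 -0.027 -0.000 -0.021; 0.121 -0.023 -0.000 -0.021; 0.122 -0.020 -0.000 -0.021; 0.122 -0.016 -0.000 -0.021; 0.123 -0.012 -0.000 -0.021; 0.123 -0.008 -0.000 -0.021; 0.123 -0.004 -0.000 -0.021; 0.123 0.000 -0.000 -0.021
```

Emit:
step_arm:
  rows: "0 0 -0.02 0; 0 0 -0.02 0; 0 0 0 0"

```text
t: 11.6
ee_pos: [0.6349, -0.0716, 0.013]
tcp_rot: [0.766, 0.642, 0.0, 0.0]
force: [0.2, 0.1, -3.8]
width: 0.0614
```

```bash
python3 -c "
from h import *
rep()
s=arm.read_state();print(plan(st(-.11,-.0005,s['ee_pos'][2]),YAW,10))
"
```

```text
t 11.6 tcp [ 0.6349 -0.0716  0.013 ] stop [-0.273   0.0053  0.013 ] yaw 79.9324217408699 F [ 0.1594  0.0536 -3.8167] Fx,Fy 0.02942118133861465 -0.1655231317265053 w 0.06138529340516276 j [ 0.2164  0.8358 -0.3006  1.6771  0.3556  0.6829 -0.4448]
0.130 -0.039 -0.000 -0.021; 0.131 -0.034 -0.000 -0.021; 0.133 -0.030 -0.000 -0.021; 0.133 -0.026 -0.000 -0.021; 0.134 -0.022 -0.000 -0.021; 0.135 -0.017 -0.000 -0.021; 0.135 -0.013 -0.000 -0.021; 0.136 -0.008 -0.000 -0.021; 0.136 -0.004 -0.000 -0.021; 0.136 0.000 -0.000 -0.021
```

Emit:
step_arm:
  rows: "0.13 -0.039 0 -0.021; 0.13 -0.034 0 -0.021; 0.13 -0.03 0 -0.021; 0.13 -0.026 0 -0.021; 0.134 -0.022 0 -0.021; 0.135 -0.017 0 -0.021; 0.135 -0.013 0 -0.021; 0.135 -0.008 0 -0.021; 0.135 -0.004 0 -0.021; 0.135 0 0 -0.021"

```text
t: 12.85
ee_pos: [0.6158, 0.0903, 0.0129]
tcp_rot: [0.65, 0.76, -0.0, -0.0]
force: [-0.1, 0.9, -4.6]
width: 0.0612
```

Emit:
step_arm:
  rows: "0 0 0 0; 0 0 0 0"

```text
t: 13.1
ee_pos: [0.616, 0.0887, 0.0128]
tcp_rot: [0.651, 0.759, -0.0, 0.0]
force: [-0.3, -0.0, -3.2]
width: 0.0616
```

```bash
python3 -c "
from h import *
rep()
s=arm.read_state();print(plan(st(-.11,-.0005,s['ee_pos'][2]),YAW,1))
i=arm.camera_info('wrist');print(repr(i['world_from_camera']))
cv2.imwrite('pics/w8.png',arm.capture('wrist')[:,:,::-1])
cv2.imwrite('pics/s8.png',arm.capture('scene')[150:350,230:460,::-1].repeat(3,0).repeat(3,1))
"
```

```text
t 13.1 tcp [0.616  0.0887 0.0128] stop [-0.1117  0.0003  0.0128] yaw 98.802068432098 F [-0.2829 -0.0318 -3.2493] Fx,Fy 0.010367329908461903 0.2844538971465417 w 0.06161449185289398 j [ 0.0035  0.8262 -0.363   1.7218  0.4324  0.674  -0.441 ]
0.014 0.006 -0.000 0.003
array([[ 0.9884,  0.1466,  0.0409,  0.6053],
       [ 0.1522, -0.9516, -0.2669,  0.1565],
       [-0.0002,  0.2701, -0.9628,  0.1548],
       [ 0.    ,  0.    ,  0.    ,  1.    ]])
```

View pics/w8.png

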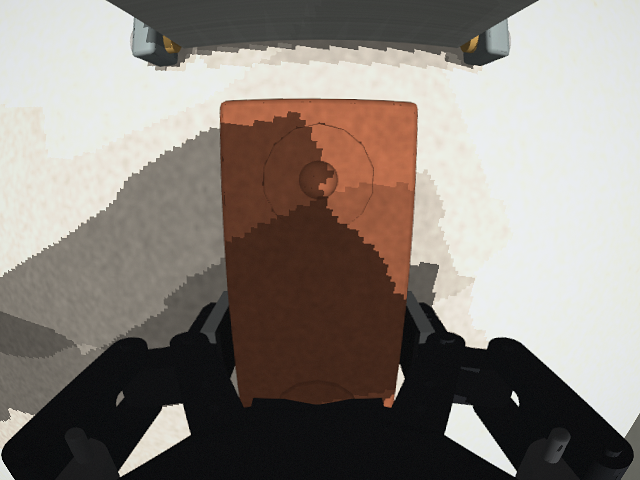

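View pics/s8.png

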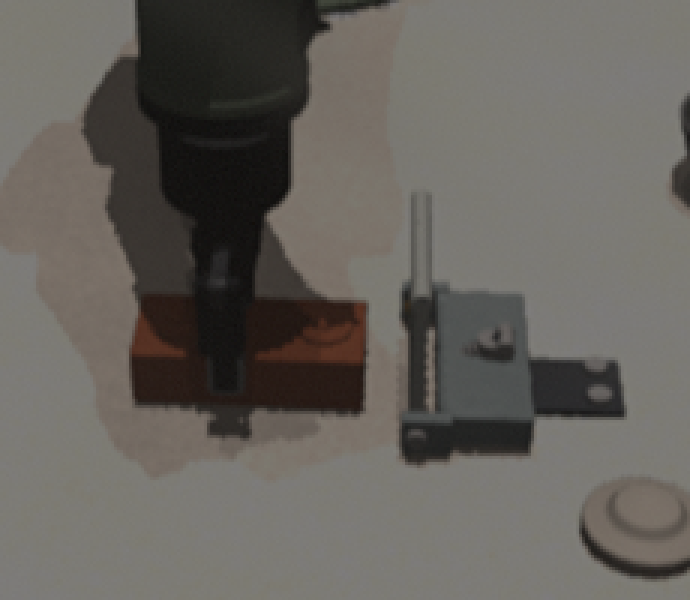

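```bash
python3 - <<'E'
from h import *
i=arm.camera_info('wrist')
im=cv2.imread('pics/w8.png');cv2.imwrite('pics/w8z.png',cv2.resize(im[0:130,110:530],None,fx=1.9,fy=4))
ang=lambda d:np.degrees(np.arctan2(d[1],d[0]))
A,B=wonz(i,221,103,.042),wonz(i,417,103,.042);print('cast front',ang(B-A),tost((A+B)/2),np.linalg.norm(A-B))
A,B=wonz(i,231,330,.042),wonz(i,406,330,.042);print('cast mid',tost((A+B)/2),np.linalg.norm(A-B))
for a,b,z in[((132,30),(511,30),.025),((152,66),(487,64),.015)]:
    A,B=wonz(i,*a,z),wonz(i,*b,z);print('ears',ang(B-A),tost((A+B)/2),np.linalg.norm(A-B))
E
```

```text
cast front 8.798058485257775 [-0.031   0.0003  0.042 ] 0.0597452928784397
cast mid [-0.1072  0.0001  0.042 ] 0.06155656462985457
ears 9.024577025623438 [ 0.0037 -0.0009  0.025 ] 0.14370372129799983
ears 9.21785324912927 [-0.0097 -0.0001  0.015 ] 0.1327448255551014
```

View pics/w8z.png

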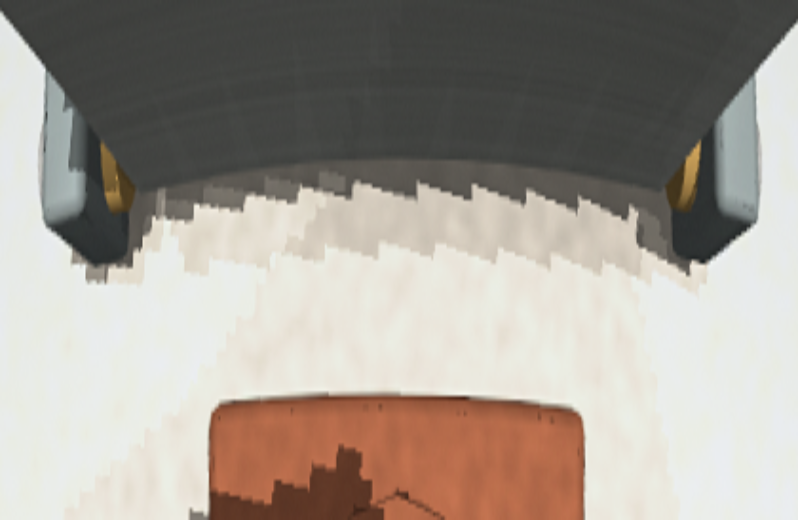

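Emit:
step_arm:
  rows: "0 0 0.015 0; 0 0 0.015 0; 0 0 0 0; 0 0 0 0"

```text
t: 13.7
ee_pos: [0.6159, 0.0892, 0.0093]
tcp_rot: [0.651, 0.759, -0.0, -0.0]
force: [0.2, -0.0, -4.4]
width: 0.0611
```

```bash
python3 -c "
from h import *
rep();print(arm.read_state()['moment'])
"
```

```text
t 13.7 tcp [0.6159 0.0892 0.0093] stop [-0.1112  0.0003  0.0093] yaw 98.8293926079764 F [ 0.1789 -0.0164 -4.351 ] Fx,Fy -0.04267494467181968 -0.17452452438743232 w 0.06109992221915808 j [ 0.0018  0.8316 -0.3611  1.7222  0.4349  0.6681 -0.4431]
[-0.0235 -0.0185  0.01  ]
```

Still carrying the full weight, so I'll lower a little more.

Emit:
step_arm:
  rows: "0 0 0.005 0; 0 0 0 0"

```text
t: 13.95
ee_pos: [0.616, 0.0892, 0.009]
tcp_rot: [0.651, 0.759, -0.0, 0.0]
force: [-3.7, -1.9, 5.0]
width: 0.0613
```

Emit:
step_arm:
  rows: "0 0 0.005 0; 0 0 0 0"

```text
t: 14.2
ee_pos: [0.616, 0.0893, 0.009]
tcp_rot: [0.651, 0.759, -0.0, 0.0]
force: [-7.3, -1.5, 16.5]
width: 0.0614
```

Emit:
step_arm:
  rows: "0 0 -0.007 0; 0 0 0 0"

```text
t: 14.45
ee_pos: [0.6161, 0.0893, 0.0091]
tcp_rot: [0.651, 0.759, 0.0, 0.0]
force: [-2.3, -1.2, 3.2]
width: 0.0615
```

```bash
python3 -c "
from h import *
rep();print(arm.read_state()['moment'])
"
```

```text
t 14.45 tcp [0.6161 0.0893 0.0091] stop [-0.1111  0.0001  0.0091] yaw 98.83064978865454 F [-2.2716 -1.1667  3.219 ] Fx,Fy -0.8180939682300546 2.4191128232459285 w 0.061498237502606405 j [ 0.0015  0.8319 -0.3609  1.7221  0.4352  0.6676 -0.4433]
[-0.0589  0.2432 -0.0224]
```

Emit:
step_arm:
  rows: "0.01 0 -0.002 0; 0.02 0 0 0; 0.02 0 0 0; 0.02 0 0 0; 0.02 0 0 0; 0.02 0 0 0; 0.02 0 0 0; 0.02 0 0 0; 0 0 0 0"

```text
t: 15.58
ee_pos: [0.6131, 0.1073, 0.0091]
tcp_rot: [0.65, 0.76, 0.0, -0.0]
force: [-0.3, 0.0, -3.4]
width: 0.0615
```

```bash
python3 -c "
from h import *
rep();print(arm.read_state()['moment'])
cv2.imwrite('pics/w9.png',arm.capture('wrist')[:,:,::-1])
"
```

```text
t 15.575 tcp [0.6131 0.1073 0.0091] stop [-0.0928  0.0004  0.0091] yaw 98.85483574020627 F [-0.3443  0.0304 -3.3535] Fx,Fy 0.0809538198048248 0.33605020289936244 w 0.0615360194433239 j [-0.0288  0.8316 -0.3594  1.7221  0.433   0.6674 -0.4705]
[ 0.0057 -0.0029  0.0399]
```

View pics/w9.png

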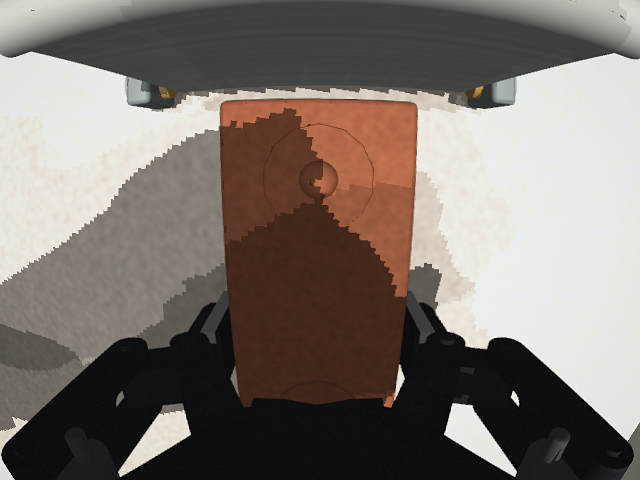

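Emit:
step_arm:
  rows: "0.01 0 0 0; 0.01 0 0 0; 0.01 0 0 0; 0 0 0 0"

```text
t: 16.12
ee_pos: [0.6126, 0.1107, 0.0092]
tcp_rot: [0.65, 0.76, 0.0, -0.0]
force: [0.5, 0.6, -2.6]
width: 0.0617
```

Emit:
step_arm:
  rows: "0.008 0 0 0; 0 0 0 0"

```text
t: 16.38
ee_pos: [0.6125, 0.1116, 0.0092]
tcp_rot: [0.651, 0.759, 0.0, -0.0]
force: [-0.2, 0.6, -3.8]
width: 0.0616
```

Emit:
step_arm:
  rows: "0.008 0 0 0; 0 0 0 0"

```text
t: 16.62
ee_pos: [0.6124, 0.1126, 0.0092]
tcp_rot: [0.65, 0.76, 0.0, -0.0]
force: [-0.3, 0.5, -3.0]
width: 0.0616
```

Emit:
step_arm:
  rows: "0.006 0 0.001 0; 0 0 0 0"

```text
t: 16.88
ee_pos: [0.6123, 0.1132, 0.0091]
tcp_rot: [0.651, 0.759, 0.0, 0.0]
force: [0.3, 0.0, -3.6]
width: 0.0613
```

Emit:
step_arm:
  rows: "0.005 0 0 0; 0 0 0 0"

```text
t: 17.12
ee_pos: [0.6122, 0.1139, 0.0091]
tcp_rot: [0.651, 0.759, 0.0, 0.0]
force: [0.0, -1.0, -3.1]
width: 0.0617
```

Emit:
step_arm:
  rows: "0.005 0 0 0; 0 0 0 0"

```text
t: 17.38
ee_pos: [0.6121, 0.1144, 0.0091]
tcp_rot: [0.651, 0.759, 0.0, 0.0]
force: [0.9, -0.2, -2.3]
width: 0.0614
```

Emit:
step_arm:
  rows: "0.005 0 0 0; 0 0 0 0"

```text
t: 17.62
ee_pos: [0.6121, 0.1145, 0.0091]
tcp_rot: [0.651, 0.759, -0.0, 0.0]
force: [2.3, -4.1, -1.7]
width: 0.0616
```

Emit:
step_arm:
  rows: "0.005 0 0 0; 0 0 0 0"

```text
t: 17.88
ee_pos: [0.6121, 0.1145, 0.0091]
tcp_rot: [0.651, 0.759, -0.0, 0.0]
force: [2.3, -6.6, -0.8]
width: 0.0614
```

Emit:
step_arm:
  rows: "0.005 0 0 0; 0 0 0 0"

```text
t: 18.12
ee_pos: [0.6121, 0.1145, 0.0091]
tcp_rot: [0.651, 0.759, -0.001, 0.001]
force: [1.5, -10.0, -0.4]
width: 0.0616
```

Emit:
step_arm:
  rows: "-0.002 0 0 0; 0 0 0 0; 0 0 0 0"

```text
t: 18.5
ee_pos: [0.6121, 0.1145, 0.0091]
tcp_rot: [0.651, 0.759, -0.001, 0.001]
force: [1.5, -8.3, -0.4]
width: 0.0615
```

Emit:
step_arm:
  rows: "0 0 0 0; 0 0 0 0; 0 0 0 0; 0 0 0 0"

```text
t: 19.0
ee_pos: [0.6121, 0.1145, 0.0091]
tcp_rot: [0.651, 0.759, -0.001, 0.001]
force: [1.4, -8.5, -1.0]
width: 0.0611
```

```bash
python3 -c "
from h import *
rep();print(arm.read_state()['moment'])
cv2.imwrite('pics/w10.png',arm.capture('wrist')[:,:,::-1])
cv2.imwrite('pics/s10.png',arm.capture('scene')[150:350,230:460,::-1].repeat(3,0).repeat(3,1))
"
```

```text
t 19.0 tcp [0.6121 0.1145 0.0091] stop [-0.0856  0.0004  0.0091] yaw 98.78909961926955 F [ 1.3634 -8.4895 -1.0266] Fx,Fy -8.597770295923432 -0.09364324303648677 w 0.06108803290875772 j [-0.0429  0.8316 -0.3571  1.7214  0.4329  0.6679 -0.4839]
[-1.7237 -0.3954  0.2704]
```

View pics/w10.png

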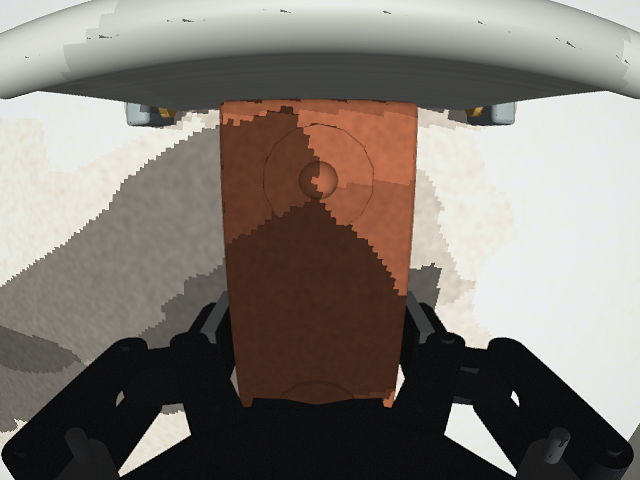

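View pics/s10.png

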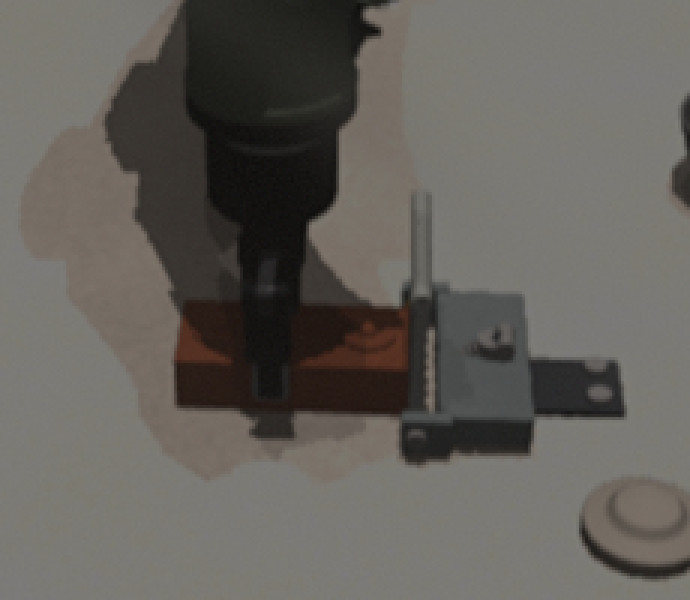

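Held at about 8.5 N for nearly a second, with the cast square against the leaf. I'll relax the press and open the fingers.

Emit:
step_arm:
  rows: "-0.005 0 0 0; -0.005 0 0 0; 0 0 0 0"

```text
t: 19.48
ee_pos: [0.6121, 0.1145, 0.0091]
tcp_rot: [0.651, 0.759, -0.0, 0.0]
force: [1.4, -4.9, -1.2]
width: 0.0615
```

Emit:
step_arm:
  rows: "0 0 0 0; 0 0 0 0; 0 0 0 0; 0 0 0 0; 0 0 0 0"
  fingers: 1

```text
t: 20.1
ee_pos: [0.612, 0.1148, 0.0091]
tcp_rot: [0.651, 0.759, 0.0, -0.0]
force: [0.3, -0.5, -0.6]
width: 0.0856
```

```bash
python3 -c "
from h import *
rep();cv2.imwrite('pics/w11.png',arm.capture('wrist')[:,:,::-1])
"
```

```text
t 20.1 tcp [0.612  0.1148 0.0091] stop [-0.0853  0.0004  0.0091] yaw 98.83338027577202 F [ 0.2824 -0.5386 -0.6008] Fx,Fy -0.5744062515595214 -0.19969898882137777 w 0.08557439839859736 j [-0.0415  0.8318 -0.3585  1.7216  0.4322  0.6673 -0.4822]
```

View pics/w11.png

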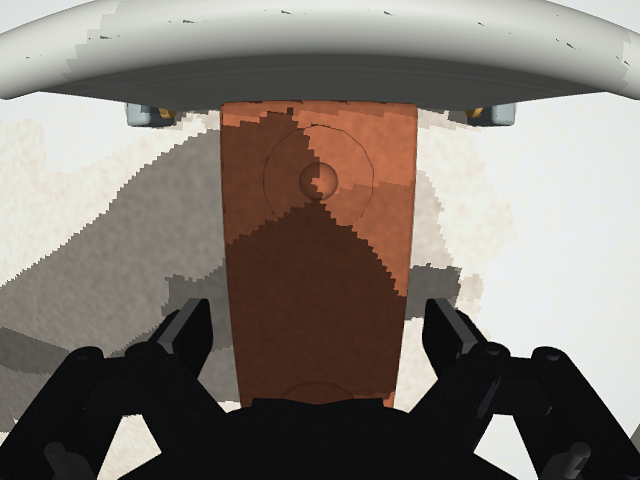

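Released. To be sure it's seated, I'll rise, look, then give a gentle push on the rear end with shut fingers while the cast rests on the bench.

Emit:
step_arm:
  rows: "0 0 -0.1 0; 0 0 -0.3 0; 0 0 -0.3 0; -0.25 0 0 0; -0.25 0 0 0; -0.3 0 0 0; 0 0 0 0; 0 0 0 0"

```text
t: 21.15
ee_pos: [0.6268, 0.0205, 0.0937]
tcp_rot: [0.65, 0.76, 0.0, 0.0]
force: [-0.7, 0.6, -0.4]
width: 0.0851
```

```bash
python3 - <<'E'
from h import *
rep();i=arm.camera_info('wrist')
im=arm.capture('wrist')[:,:,::-1].copy();cv2.imwrite('pics/w12.png',im)
sc=arm.capture('scene')[:,:,::-1];cv2.imwrite('pics/s12.png',cv2.resize(sc[200:320,270:450],None,fx=4,fy=4,interpolation=cv2.INTER_CUBIC))
np.save('w12.npy',i['world_from_camera'])
E
```

```text
t 21.15 tcp [0.6268 0.0205 0.0937] stop [-0.1808 -0.0003  0.0937] yaw 98.8427034226134 F [-0.742   0.5941 -0.3764] Fx,Fy 0.697234769507939 0.6459926324706668 w 0.08514657693107494 j [ 0.1483  0.7182 -0.415   1.6845  0.3718  0.8172 -0.2783]
```

View pics/w12.png

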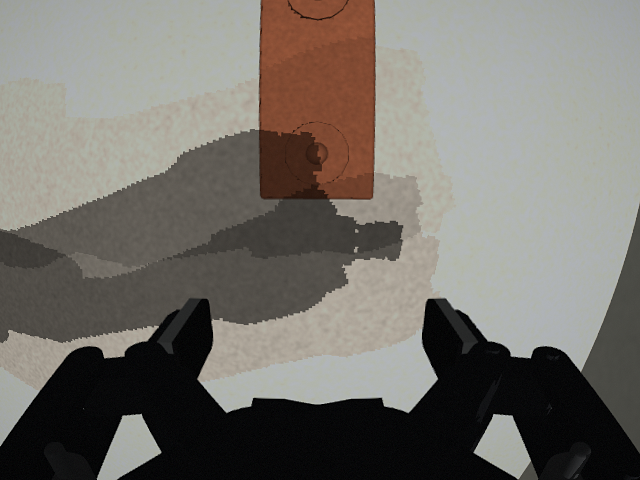

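View pics/s12.png

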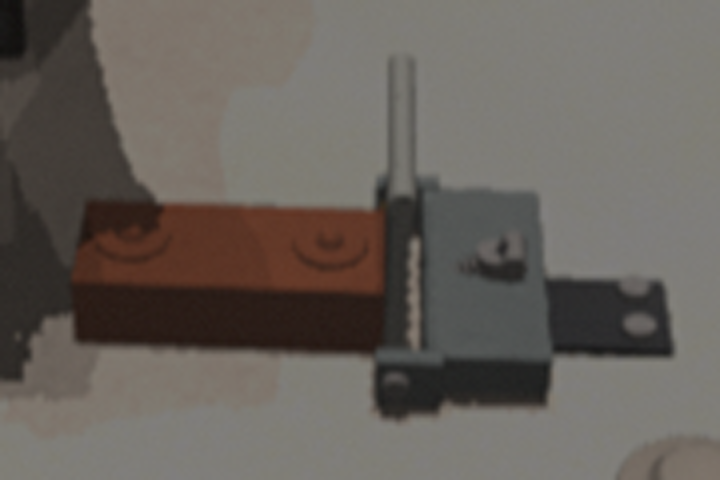

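The cast lies flat and square, butted to the leaf. Next is the seating push: shut the fingers, lower and approach.

Emit:
step_arm:
  rows: "0 0 0 0; 0 0 0 0; 0 0 0.2 0; 0 0 0.2 0; 0 0 0.2 0; 0 0 0.08 0; 0.05 0 0 0; 0.05 0 0 0; 0.05 0 0 0; 0 0 0 0"
  fingers: -1

```text
t: 22.5
ee_pos: [0.6241, 0.0385, 0.012]
tcp_rot: [0.65, 0.76, 0.0, 0.0]
force: [0.2, 0.0, -0.7]
width: 0.0004
```

```bash
python3 -c "
from h import *
rep()
"
```

```text
t 22.5 tcp [0.6241 0.0385 0.012 ] stop [-0.1625 -0.0003  0.012 ] yaw 98.88941353153628 F [ 0.1865  0.0346 -0.7333] Fx,Fy 0.006647444391451441 -0.1895484816107935 w 0.0003840928699212344 j [ 0.0847  0.8304 -0.3626  1.7143  0.4314  0.6761 -0.3553]
```

Emit:
step_arm:
  rows: "0.02 0 0 0.004; 0.02 0 0 0; 0.015 0 0 0; 0 0 0 0"

```text
t: 23.0
ee_pos: [0.623, 0.0443, 0.0114]
tcp_rot: [0.653, 0.757, 0.0, -0.0]
force: [0.9, -0.3, -0.7]
width: -0.0001
```

Emit:
step_arm:
  rows: "0.006 0 0 0; 0.006 0 0 0; 0 0 0 0"

```text
t: 23.38
ee_pos: [0.6228, 0.0456, 0.0115]
tcp_rot: [0.653, 0.757, 0.0, -0.0]
force: [-0.4, 0.4, -0.3]
width: -0.0001
```

Emit:
step_arm:
  rows: "0.006 0 0 0; 0 0 0 0"

```text
t: 23.62
ee_pos: [0.6227, 0.046, 0.0115]
tcp_rot: [0.653, 0.757, -0.0, 0.0]
force: [1.1, -3.5, 0.5]
width: -0.0001
```

Emit:
step_arm:
  rows: "0.005 0 0 0; 0 0 0 0"

```text
t: 23.88
ee_pos: [0.6227, 0.046, 0.0115]
tcp_rot: [0.653, 0.757, -0.0, 0.0]
force: [1.4, -5.0, 0.6]
width: -0.0006
```

Emit:
step_arm:
  rows: "0.004 0 0 0; 0 0 0 0"

```text
t: 24.12
ee_pos: [0.6227, 0.0461, 0.0115]
tcp_rot: [0.653, 0.757, -0.0, 0.001]
force: [1.9, -5.8, 0.3]
width: -0.0001
```

```bash
python3 -c "
from h import *
rep()
"
```

```text
t 24.125 tcp [0.6227 0.0461 0.0115] stop [-0.1548 -0.0001  0.0115] yaw 98.42086642023787 F [ 1.9325 -5.802   0.2553] Fx,Fy -6.023893301597817 -1.0536939187105927 w -6.301420760691707e-05 j [ 0.0688  0.8298 -0.3583  1.7164  0.4298  0.6741 -0.3757]
```

Emit:
step_arm:
  rows: "0.005 0 0 0; 0 0 0 0; 0 0 0 0"

```text
t: 24.5
ee_pos: [0.6228, 0.0461, 0.0115]
tcp_rot: [0.653, 0.757, -0.001, 0.001]
force: [2.8, -9.8, -0.7]
width: -0.0003
```

Emit:
step_arm:
  rows: "0.002 0 0 0; 0 0 0 0; 0 0 0 0; 0 0 0 0; 0 0 0 0; 0 0 0 0"

```text
t: 25.25
ee_pos: [0.6228, 0.0461, 0.0115]
tcp_rot: [0.653, 0.757, -0.001, 0.001]
force: [3.0, -10.7, 1.1]
width: -0.0
```

Held. I'll back straight off, rise clear and look.

Emit:
step_arm:
  rows: "-0.02 0 0 0; -0.05 0 0 0; -0.15 0 0 0; -0.2 0 0 0; 0 0 -0.3 0; 0 0 -0.4 0; 0 0 -0.4 0; 0 0 -0.4 0; 0 0 0 0; 0 0 0 0"

```text
t: 26.5
ee_pos: [0.6296, -0.0027, 0.191]
tcp_rot: [0.653, 0.757, -0.0, -0.0]
force: [-0.3, -0.7, 0.1]
width: -0.0002
```

```bash
python3 - <<'E'
from h import *
rep();i=arm.camera_info('wrist')
im=arm.capture('wrist')[:,:,::-1].copy();cv2.imwrite('pics/w13.png',im)
sc=arm.capture('scene')[:,:,::-1];cv2.imwrite('pics/s13.png',sc)
cv2.imwrite('pics/s13z.png',cv2.resize(sc[200:320,270:450],None,fx=4,fy=4,interpolation=cv2.INTER_CUBIC))
cv2.imwrite('pics/t13.png',arm.capture('top')[:,:,::-1])
print(repr(i['world_from_camera']))
E
```

```text
t 26.5 tcp [ 0.6296 -0.0027  0.191 ] stop [-0.2041  0.0004  0.191 ] yaw 98.4250275477351 F [-0.2702 -0.7434  0.0673] Fx,Fy -0.6953267650065978 0.3771111225580637 w -0.00016561217429714273 j [ 0.2147  0.6053 -0.4605  1.6091  0.3056  0.9999 -0.1945]
array([[ 0.9893,  0.1404,  0.0388,  0.6193],
       [ 0.1457, -0.9526, -0.267 ,  0.0651],
       [-0.0005,  0.2698, -0.9629,  0.333 ],
       [ 0.    ,  0.    ,  0.    ,  1.    ]])
```

View pics/w13.png

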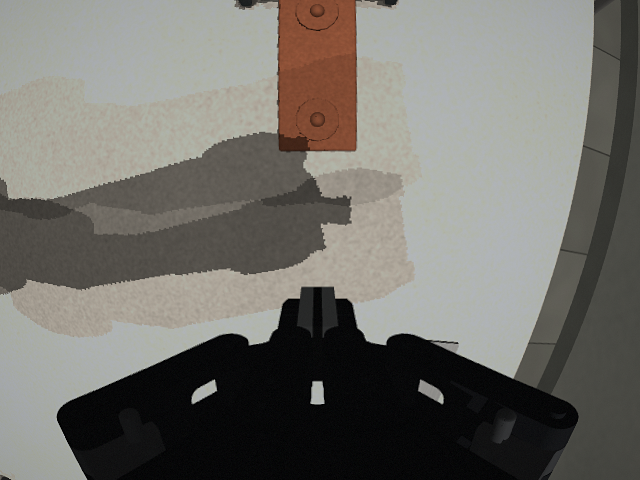

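View pics/s13z.png

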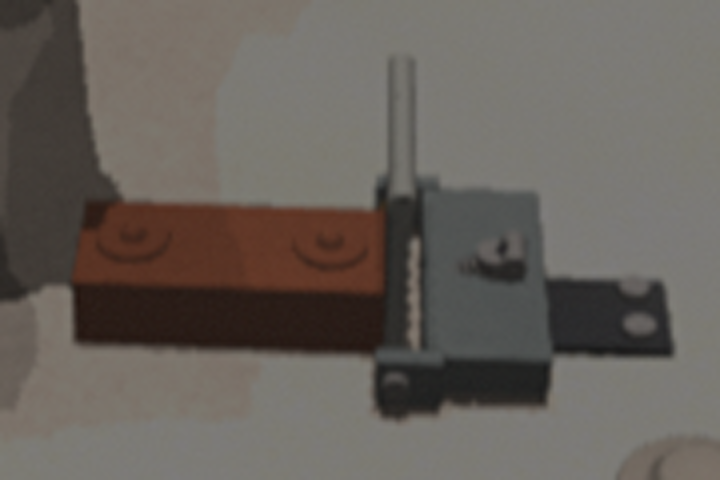

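View pics/t13.png

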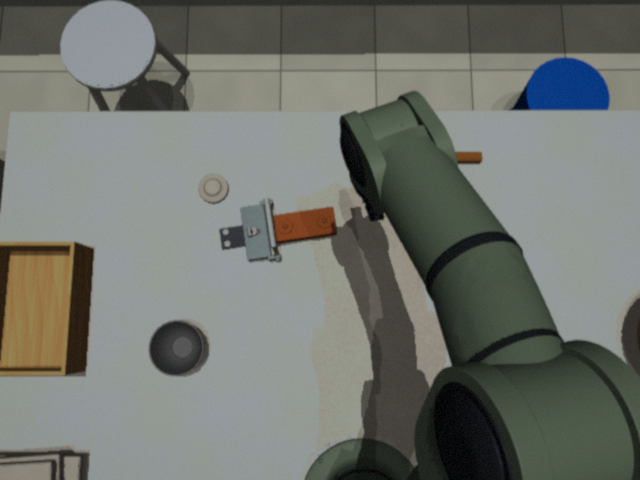

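The leaf is upright. The cast lies square and butted to it: its rear edge is at row 150 (columns 279–356) in the wrist view, and the top view shows it centred. The bystanders haven't moved. One quick numeric check, then I'll hand in.

```bash
python3 - <<'E'
from h import *
i=arm.camera_info('wrist');ang=lambda d:np.degrees(np.arctan2(d[1],d[0]))
A,B=wonz(i,279,150,.038),wonz(i,356,150,.038);C,D=wonz(i,279,5,.038),wonz(i,356,5,.038)
print('rear',ang(B-A),tost((A+B)/2),'front part',tost((C+D)/2),'touch-derived rear x',-.0856+.0122-.07)
print(arm.hand_in())
E
```

```text
rear 8.42754616064525 [-0.1421  0.0008  0.038 ] front part [-0.0218  0.0006  0.038 ] touch-derived rear x -0.1434
the job is handed in; nothing more can be done
None
```

The leaf is standing by itself and the cast is flat on the bench, butted square against it. I handed the job in at about 26.5 s; no verdict was given.

- **Leaf:** I pushed the end bar with shut fingers, rising along its arc, until it snapped upright. The highest reading was about 19 N, when rubbing first held the bar. After that it stayed under about 8 N. The pictures show the leaf upright after the snap and at the end.
- **Cast:** I gripped it by its sides, carried it a few millimetres up, turned it square and touched it to the leaf. I pressed at about 8.5 N for about 0.9 s, with a brief peak of about 10 N.
- **Second press:** While first gripped it was nearly clear of the bench, so after releasing it I pressed once more on its rear end. That reading was about 11 N for about 0.75 s, part of it bench friction. The cast did not move further, so it was already touching.
- **Rough moment:** While lowering the gripped cast, I briefly pressed it on the bench with about 16 N, well away from the stop. No damage shows in the pictures.
- **Last checks:** The cast is square to the leaf within a few tenths of a degree and centred within about 1 mm. Its rear end measured 142.1 mm before the hinge by camera and 143.4 mm by touch, within the camera's 2 mm.
- **Bystanders:** The bowl and rosette are where they were. The arm hid most of the scraper in the last top view; its visible handle end is unmoved and nothing came near it.

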